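# Free a packed valve module and set it on the tester

## Robot

A 6-joint arm with a two-finger parallel gripper is mounted at the origin on the work surface. World frame = base frame: x ahead of the robot, y to its left, z up, the work surface at z = 0. Lengths are in m, angles in rad, forces in N, time in s.
With the tool pointing down it reaches from about 0.35 to 0.775 m from the base axis. Payload 7.3 kg.
Tool frame: the origin (TCP) lies at the very end of the fingers, on their centre line; the grasp point (between the pads) lies 19 mm behind it; z points along the fingers, y is the direction in which the jaws open and shut (so a half turn about z gives the same grasp; the last joint's range is limited). The gripper opens to 92 mm and grips with 3 to 60 N. Pads are 19 mm wide; open, the fingers measure 130 mm over their backs; the gripper's body (75 mm by 190 mm) begins 47 mm behind the grasp point.
Start: joints at [1.166, 0.342, 1.524, -0, 1.275, -0.146], TCP at [0.134, 0.508, 0.227] pointing down, gripper open.
Joint ranges: [-2.53, 2.53], [-0.77, 2.02], [0.04, 2.7], [-1, 4.14], [0.28, 2.66], [-3.11, 3.11]. Speed limits (rad/s): [2.57, 2.57, 3.14, 3.14, 3.14, 3.14].

## Interface

Orientations are given as [roll, pitch, yaw] about the fixed x, y, z axes, in that order (R = Rz(yaw) Ry(pitch) Rx(roll)).
In Python, from cell import monitor, eyes, order gives the robot as it stands. The module is installed in compiled form; this text tells all that it offers.
- The arm moves only by the tool carry_out, never from a script. Its argument "targets" is a list of rows, each a list of 2 entries, a list of its own where there are three numbers: the shift along the tool's x, y, z in m, then the turn about the tool's z in rad. In form: [[[dx, dy, dz], twist], ...]. A call has 1 to 10 rows; each row shifts and turns the pose as measured when the row begins, along the tool's axes as they then stand; what a row does not reach is not made up. A row lasts 1/8 s, in which the tool goes at most 62.5 mm and 10.7 degrees, less where a joint would pass 70% of its speed; a pose out of reach is approached as far as the arm can. A call is refused whole if a number of a shift passes 0.0625 or a number of a turn 0.188, either way. A call with a gripper value outside its range is refused whole. "fingers" is the closure, from 0 (fully open) to 1 (shut), set as the call begins (left out, the last holds). The fingers move at their own pace and stop on an object; "grip_force" is the grip in N (left out, the last holds). Time passes only in rows, so rows that do not move let the fingers close. It gives the time, the measured TCP pose, the force and the opening at its end, in the units of the state.
- monitor.observe(): the state, without advancing time (a new reading comes with each control period).
- eyes.read_camera(name): name is "scene" or "top" or "wrist"; returns the picture (480x640x3 uint8, red, green, blue); there is no depth.
- eyes.camera_info(name): a dict with "K" (3x3 intrinsics, pixels), "rvec" (rotation vector, rad) and "tvec" (3), from world to camera coordinates, as OpenCV has them. Camera axes: x right, y down, z forward; pixel columns grow to the right and rows downward; lengths in m; the calibration is good to about 2 mm. A picture is of the moment at which its call begins: read the wrist's pose just before it. camera_info takes no time and is no camera call; for the wrist camera it gives the pose at the moment of the call.
- order.hand_in(): hands the job in, once; it reports no verdict.
The state is a dict: "time": time; "qpos": joint angles; "qvel": joint speeds; "joint_efforts": joint torques, N m; "tool_pos": TCP position; "tool_rot": TCP orientation; "contact_force": force on the tool from outside, world axes, zero at the start; "torque": the same for the moment, N m; "opening": finger opening in m.
Only numpy, scipy, OpenCV 4.12 (cv2) and the standard library are available. Lean on these libraries where they do the work, as an engineer would, in place of code of your own. Each camera call takes 0.05 s, during which the arm holds its last target.

## Task

Four valve modules are packed side by side in the tray, too tight for fingers between them. Nudge the one with the round window endways along the tray until it stands clear enough to be gripped by its sides, then pick it up and gently set it upright on the tester's steel plate, centred and lengthwise (either way round). Leave the other three modules standing in their places in the row.

Things in the scene. Friction and masses are not known exactly. Their poses are not given: they have to be found in the camera images.
- module_window: The module to test: dark plastic box 42 (x) x 96 (y, long axis) x 50 mm tall, flat sides and ends, 0.2-0.34 kg; origin at the centre of its underside, z up. A round metal-rimmed window 34 mm across, flush, is on its top. Starts in any of the row's four places, 1 mm from what is on either side. Both its ends are free to push on; it slides along its y with 1-3 N.
- module_a: One of the three other modules: dark plastic box 42 (x) x 96 (y, long axis) x 50 mm tall, flat sides and ends, 0.2-0.34 kg; origin at the centre of its underside, z up. A rectangular metal cover, flush, is on its top.
- module_b: One of the three other modules: dark plastic box 42 (x) x 96 (y, long axis) x 50 mm tall, flat sides and ends, 0.2-0.34 kg; origin at the centre of its underside, z up. A rectangular metal cover, flush, is on its top.
- module_c: One of the three other modules: dark plastic box 42 (x) x 96 (y, long axis) x 50 mm tall, flat sides and ends, 0.2-0.34 kg; origin at the centre of its underside, z up. A rectangular metal cover, flush, is on its top.
- tray: Fixed aluminium tray; origin on the table under the row's centre, z up. Modules stand at x = -64.5, -21.5, 21.5, 64.5 mm, y = 0 (+-2), long axes along y, on its 4 mm plate (189 mm wide in x, from y = -150 to +85 mm). Cheeks 38 mm high, 6 thick, at x = +-89.5 mm, y -48 to +48 mm, flank the row; its ends are open.
- tray_apron (a point): Centre of the tray's bare apron, on the plate's top face 4 mm above the table (tray x = 0, y = -99 mm), with the tray's axes. The apron reaches 51 mm either way in y and 94 in x: room to slide a module out of the row towards -y. Beyond the +y end of the row the plate is only 37 mm long.
- test_plate (a point): Centre of the top face of the tester's bare steel test plate (fixed), 16 mm above the table; z up. The plate is 80 mm (its x) by 130 mm (its y, lengthwise). The tester's housing, 50 mm above the table, begins 70 mm from this point in +x; nothing stands on the other sides.
Mind the look-alikes: they are no part of the job. Leave any yellow look-alike of the module_b alone. Leave any green look-alike of the part that bears test_plate alone.

How it is judged:
By the outcome, as a careful person would: the job done as asked, in the order asked, and still so for the second after the job is handed in, with the robot touching nothing.
It also fails if it takes over 54 s, if anything falls off the work surface, if the arm or the gripper's body presses on something with over 40 N, if the wrist force passes 120 N, or if a joint passes its speed limit or range.

## Working session

There is one attempt and no reset: what is moved stays moved. The work goes in short steps, Python scripts to look and compute and a tool call to move; the robot and the scene stay as the last step left them, time stands still between calls to the robot, and variables do not carry over. Pictures are saved under pics/ and viewed, and the job is handed in when it is done.

Besides the shell and the picture viewer there is one more tool, called as name(argument=value, ...) on one line, values as JSON. carry_out: Moves the arm, as the interface text tells. Its arguments: {"type":"object","properties":{"targets":{"type":"array","items":{"type":"array"}},"fingers":{"type":"number"},"grip_force":{"type":"number"}},"required":["targets"]}

```bash
mkdir -p pics
python3 - <<'E'
from cell import monitor, eyes
import cv2
s=monitor.observe(); print({k:s[k] for k in('time','tool_pos','tool_rot','opening','contact_force')})
for n in('top','scene'):
    im=eyes.read_camera(n); cv2.imwrite(f'pics/{n}0.png',im[:,:,::-1]); c=eyes.camera_info(n); print(n,c)
E
```

```text
{'time': 0.0, 'tool_pos': array([0.13418112, 0.50714038, 0.22604963]), 'tool_rot': array([-3.14009324e+00, -2.00204604e-04,  2.88280261e+00]), 'opening': 0.09200426015278877, 'contact_force': array([ 0.56923494, -0.55877738,  1.54296193])}
top {'K': array([[535.49669622,   0.        , 309.57535993],
       [  0.        , 535.49669622, 242.19692891],
       [  0.        ,   0.        ,   1.        ]]), 'rvec': array([ 2.12101313, -2.15799667,  0.12845572]), 'tvec': array([-0.00683078,  0.43565069,  0.93221197])}
scene {'K': array([[544.99346329,   0.        , 317.88828051],
       [  0.        , 544.99346329, 232.17673993],
       [  0.        ,   0.        ,   1.        ]]), 'rvec': array([ 2.19454583,  0.9261839 , -0.40507872]), 'tvec': array([-0.29097588, -0.19112163,  1.36369862])}
```

View pics/top0.png

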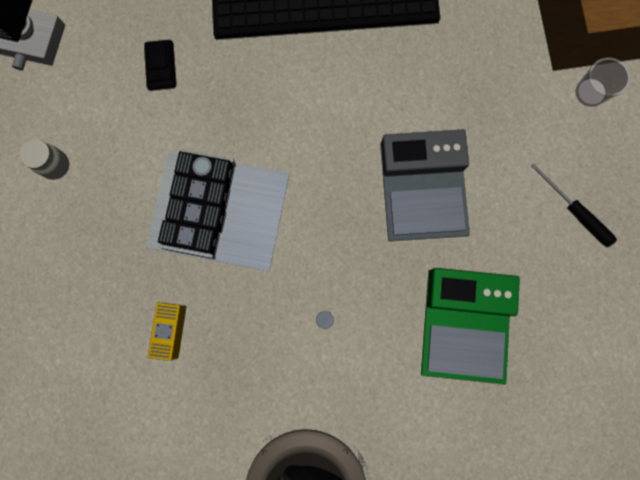

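View pics/scene0.png

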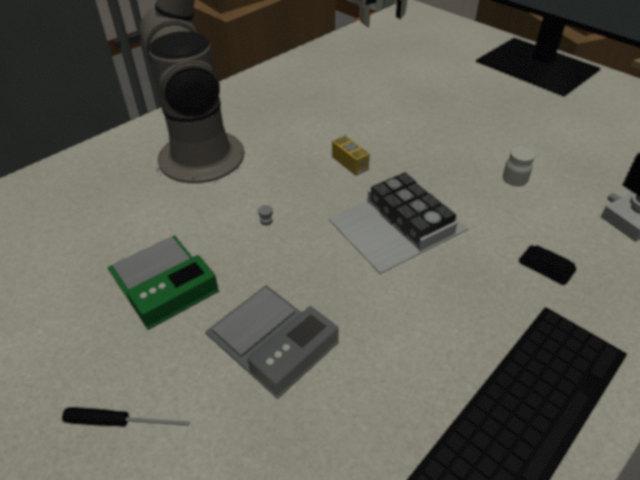

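The top view shows the row at about (195,203), with the window module at its far end (202,166). The bare apron is to the right of the row (255,215). The grey tester's plate is at (428,211). The yellow (163,331) and green (467,325) objects are the look-alikes.

```bash
cat > h.py <<'E'
import numpy as np, cv2
def ray(ci,uv,z):
    K,R,t=ci['K'],cv2.Rodrigues(np.array(ci['rvec']))[0],np.array(ci['tvec']).ravel()
    uv=np.atleast_2d(np.array(uv,float)); d=np.c_[uv,np.ones(len(uv))]@np.linalg.inv(K).T@R
    c=-R.T@t; return c+d*((z-c[2])/d[:,2])[:,None]
def proj(ci,P): return cv2.projectPoints(np.array(P,float),np.array(ci['rvec']),np.array(ci['tvec']),ci['K'],None)[0][:,0]
E
python3 - <<'E'
import cv2
im=cv2.imread('pics/top0.png')
a=cv2.resize(im[140:280,140:300],None,fx=4,fy=4,interpolation=cv2.INTER_CUBIC)
b=cv2.resize(im[120:250,370:480],None,fx=5,fy=4.5,interpolation=cv2.INTER_CUBIC)
cv2.imwrite('pics/a.png',a);cv2.imwrite('pics/b.png',cv2.resize(im[120:250,370:480],None,fx=4,fy=4,interpolation=cv2.INTER_CUBIC))
E
```

```text
(no output)
```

View pics/a.png

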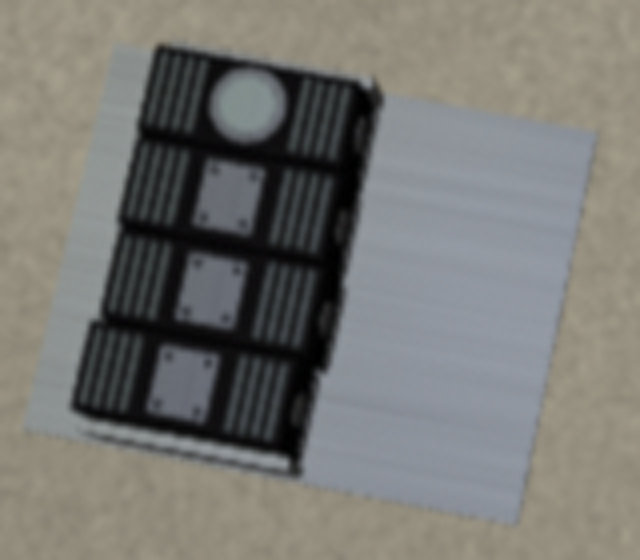

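View pics/b.png

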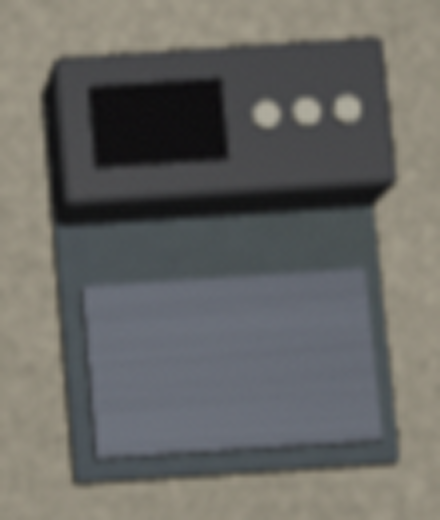

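The crops give these corners: tray (112,45), (598,130), (518,524), (25,430) in crop a, window centre (247,106), and plate (84,288), (364,268), (382,440), (97,459) in crop b.

```bash
python3 - <<'E'
from cell import monitor, eyes
from h import *
ci=eyes.camera_info('top')
f=lambda p,o:(np.array(p)+.5)/4-.5+np.array(o)
T=ray(ci,f([(112,45),(598,130),(518,524),(25,430)],(140,140)),.004)
P=ray(ci,f([(84,288),(364,268),(382,440),(97,459)],(370,120)),.016)
W=ray(ci,f([(247,106)],(140,140)),.054)[0]
for n,Q in(('tray',T),('plate',P)):
    print(n,Q.round(4).tolist(),'sides',np.linalg.norm(Q-np.roll(Q,-1,0),axis=1).round(4),'c',Q.mean(0).round(4))
    d=(Q[0]-Q[1])+(Q[3]-Q[2]); print(' yaw of +y',np.degrees(np.arctan2(-d[0],d[1])))
    e=(Q[0]-Q[3])+(Q[1]-Q[2]); print(' yaw from x',np.degrees(np.arctan2(e[1],e[0])))
print('W',W)
C=ray(ci,f([(229,198),(212,292),(184,384)],(140,140)),.054);print(C)
yaw=np.arctan2(W[1]-C[2][1],W[0]-C[2][0]);print('row dir',np.degrees(yaw),np.linalg.norm(W-C[2]))
s=eyes.camera_info('scene');print('scene proj W,plate c,tray c',proj(s,[W,P.mean(0),T.mean(0)]))
E
python3 -c "
import cv2
im=cv2.imread('pics/scene0.png')
cv2.imwrite('pics/sa.png',cv2.resize(im[160:280,320:480],None,fx=4,fy=4,interpolation=cv2.INTER_CUBIC))
cv2.imwrite('pics/sb.png',cv2.resize(im[270:400,190:350],None,fx=4,fy=4,interpolation=cv2.INTER_CUBIC))"
```

```text
tray [[0.6198, 0.2536, 0.004], [0.5732, 0.0226, 0.004], [0.3879, 0.0613, 0.004], [0.4357, 0.2903, 0.004]] sides [0.2357 0.1893 0.234  0.1878] c [0.5041 0.1569 0.004 ]
 yaw of +y -11.597591645632027
 yaw from x -11.533695236914301
plate [[0.5288, -0.165, 0.016], [0.5356, -0.2938, 0.016], [0.4553, -0.2975, 0.016], [0.449, -0.168, 0.016]] sides [0.1289 0.0804 0.1297 0.0799] c [ 0.4922 -0.231   0.016 ]
 yaw of +y 2.8831469731605024
 yaw from x 2.3994590459234
W [0.57380679 0.17743555 0.054     ]
[[0.53163323 0.18498087 0.054     ]
 [0.48904753 0.19197731 0.054     ]
 [0.4479622  0.20378073 0.054     ]]
row dir -11.823939426155974 0.12857266728196964
scene proj W,plate c,tray c [[432.50048441 216.78157824]
 [253.61229944 318.5417207 ]
 [397.55433906 222.75542572]]
```

View pics/sa.png

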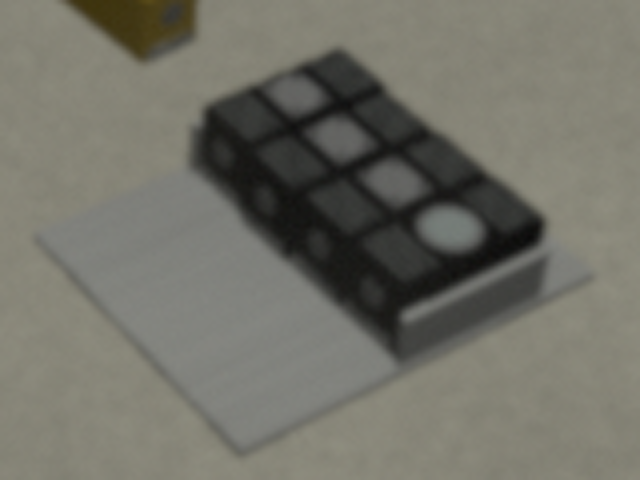

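View pics/sb.png

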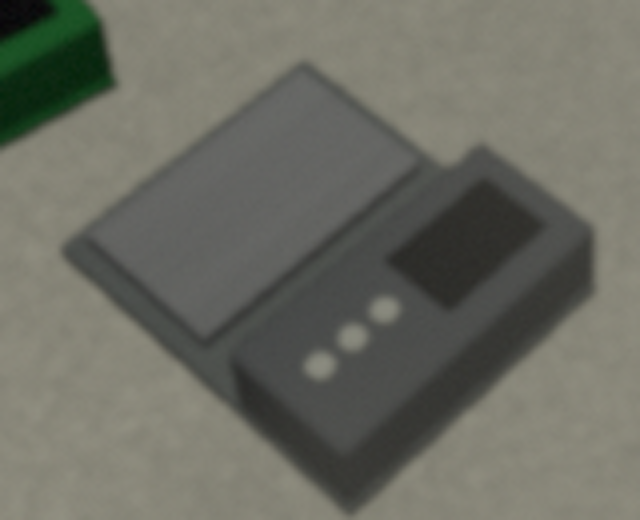

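```bash
cat >> h.py <<'E'
from scipy.spatial.transform import Rotation as Ro
def delta(target,jawdeg):
    from cell import monitor
    s=monitor.observe(); R=Ro.from_euler('xyz',s['tool_rot']).as_matrix()
    d=R.T@(np.array(target)-s['tool_pos']); a=np.degrees(np.arctan2(R[1,1],R[0,1]))
    e=(jawdeg-a+90)%180-90
    print('t',round(s['time'],2),'tcp',s['tool_pos'].round(4),'tilt',R[2].round(3),'jaw',a.round(2),'op',round(s['opening'],4),'F',np.round(s['contact_force'],1),'q',np.round(s['qpos'],2))
    print('shift tool',d.round(4),'|',np.linalg.norm(d).round(3),'twist',np.radians(-e).round(4))
    return d
X=np.array([.9797,-.2006,0]);Y=np.array([.2006,.9797,0]);W=np.array([.5738,.1770,0])
E
python3 -c "
from h import *
delta(W+.085*Y+[0,0,.15],78.43)"
```

```text
t 0.1 tcp [0.1342 0.5072 0.2261] tilt [ 0.    -0.001 -1.   ] jaw 75.17 op 0.0914 F [ 0.1 -1.1  0.7] q [ 1.17  0.34  1.52 -0.    1.28 -0.15]
shift tool [-0.5047 -0.1217  0.0762] | 0.525 twist -0.0569
```

carry_out(targets=[[[-0.05,-0.012,0.006],0],[[-0.05,-0.012,0.006],0],[[-0.05,-0.012,0.006],0],[[-0.05,-0.012,0.006],0],[[-0.05,-0.012,0.006],0],[[-0.05,-0.012,0.006],0],[[-0.05,-0.012,0.006],0],[[-0.05,-0.012,0.006],0],[[-0.05,-0.012,0.006],0],[[-0.05,-0.012,0.006],-0.057]], fingers=1, grip_force=10)

```text
time: 1.35
tool_pos: [0.5968, 0.258, 0.1603]
tool_rot: [-3.138, -0.005, 2.948]
contact_force: [-0.0, 0.7, -0.4]
opening: 0.0007
```

```bash
python3 -c "
from h import *
from cell import eyes
delta(W+.085*Y+[0,0,.10],78.43)
ci=eyes.camera_info('wrist');im=eyes.read_camera('wrist');cv2.imwrite('pics/w1.png',im[:,:,::-1]);print(ci)"
```

```text
t 1.35 tcp [0.5968 0.258  0.1603] tilt [ 0.005 -0.004 -1.   ] jaw 78.93 op 0.0007 F [-0.   0.7 -0.4] q [ 0.29  0.63  1.23 -0.    1.28 -1.09]
shift tool [0.006  0.0013 0.0603] | 0.061 twist 0.0088
{'K': array([[399.3728139 ,   0.        , 320.74150555],
       [  0.        , 399.3728139 , 245.30722825],
       [  0.        ,   0.        ,   1.        ]]), 'rvec': array([-2.27239269, -1.87238582, -0.2203992 ]), 'tvec': array([-0.36805455, -0.53473891,  0.19875454])}
```

View pics/w1.png

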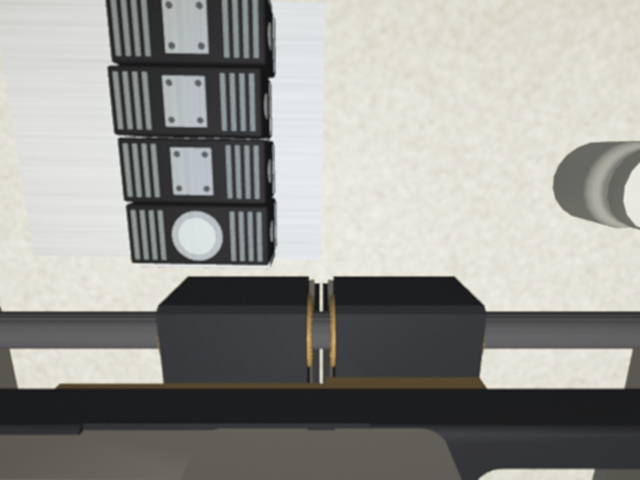

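```bash
python3 -c "
from h import *
from cell import eyes,monitor
ci=eyes.camera_info('wrist');s=monitor.observe();R=Ro.from_euler('xyz',s['tool_rot']).as_matrix()
L=[(0,0,0),(0,.019,0),(0,-.019,0),(.0095,.019,0),(-.0095,.019,0),(0,.019,-.04),(.0095,.019,-.066)]
print(proj(ci,[s['tool_pos']+R@np.array(l) for l in L]).round())
Rc=cv2.Rodrigues(ci['rvec'])[0];print(R.T@((-Rc.T@ci['tvec'])-s['tool_pos']))
w=ray(ci,[(197,236)],.054);p=ray(ci,[(132,264),(128,205),(270,264),(267,203)],.054);print(w,p);print((w-W)@X,(w-W)@Y)
d=p[2]-p[0]+p[3]-p[1];print(np.degrees(np.arctan2(d[1],d[0])))
"
```

```text
[[318. 304.]
 [363. 304.]
 [273. 304.]
 [363. 282.]
 [362. 324.]
 [375. 351.]
 [390. 368.]]
[ 0.06516324  0.00141154 -0.15794915]
[[0.58005751 0.17311993 0.054     ]] [[0.59056951 0.12384434 0.054     ]
 [0.55089619 0.13368522 0.054     ]
 [0.60871325 0.2171819  0.054     ]
 [0.56731861 0.22460911 0.054     ]]
[0.00690883] [-0.00254605]
79.37519655929151
```

```bash
python3 -c "
from h import *
from cell import eyes,monitor
delta(W+.085*Y+[0,0,.10],78.43)
print(monitor.observe()['qvel'].round(3))
ci=eyes.camera_info('wrist');im=eyes.read_camera('wrist');cv2.imwrite('pics/w2.png',im[:,:,::-1]);print(ci['rvec'],ci['tvec'])
s=monitor.observe();R=Ro.from_euler('xyz',s['tool_rot']).as_matrix();Rc=cv2.Rodrigues(ci['rvec'])[0];print((Rc@R).round(3))
hsv=cv2.cvtColor(im,cv2.COLOR_RGB2HSV)
g=cv2.cvtColor(im,cv2.COLOR_RGB2GRAY)
c=cv2.HoughCircles(g,cv2.HOUGH_GRADIENT,1,50,param1=100,param2=25,minRadius=18,maxRadius=35);print(c)
"
```

```text
t 1.4 tcp [0.6018 0.2536 0.1587] tilt [ 0.003 -0.006 -1.   ] jaw 78.87 op 0.0004 F [ 0.2 -3.7 -0.8] q [ 0.28  0.63  1.23 -0.    1.28 -1.09]
shift tool [0.0119 0.0048 0.0587] | 0.06 twist 0.0077
[ 0.038 -0.047  0.115 -0.003 -0.016  0.17 ]
[-2.27050969 -1.86929322 -0.22066832] [-0.36496119 -0.53975201  0.19494831]
[[ 0.004  1.     0.002]
 [-0.969  0.004 -0.246]
 [-0.246 -0.001  0.969]]
[[[200.5 226.5  25. ]]]
```

View pics/w2.png

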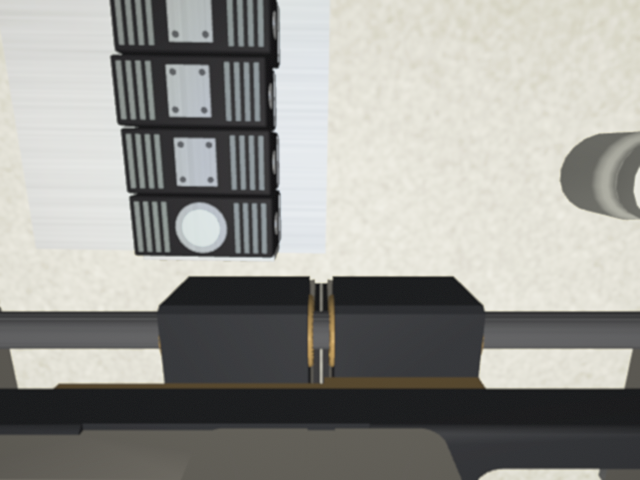

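The previous frame was taken while the arm was still settling. The window is now at (200,226), and the gripper's jaw carriers hide the fingertips. I'll correct the pose, let the arm settle and measure again.

carry_out(targets=[[[0.012,0.005,0.0],0.008],[[0,0,0],0],[[0,0,0],0]])

```text
time: 1.82
tool_pos: [0.585, 0.2644, 0.1582]
tool_rot: [-3.136, -0.008, 2.936]
contact_force: [0.9, 0.5, 0.0]
opening: 0.0008
```

```bash
cat > m.py <<'E'
from h import *
from cell import eyes,monitor
import sys
print(monitor.observe()['qvel'].round(3))
delta(W+.085*Y+[0,0,.10],78.43)
ci=eyes.camera_info('wrist');im=eyes.read_camera('wrist');cv2.imwrite('pics/%s.png'%sys.argv[1],im[:,:,::-1])
g=cv2.cvtColor(im,cv2.COLOR_RGB2GRAY)
c=cv2.HoughCircles(g,cv2.HOUGH_GRADIENT,1,50,param1=100,param2=25,minRadius=15,maxRadius=50)
if c is not None:
  for u in c[0]:
    w=ray(ci,[u[:2]],.054)[0];print(u,w.round(4),'dX',((w-W)@X).round(4),'dY',((w-W)@Y).round(4),'rad',u[2]*0+np.linalg.norm(ray(ci,[u[:2]+[u[2],0]],.054)[0]-w).round(4))
E
python3 m.py w3
```

```text
[ 0.016 -0.011  0.014  0.004  0.003  0.005]
t 1.82 tcp [0.585  0.2644 0.1582] tilt [ 0.008 -0.006 -1.   ] jaw 78.21 op 0.0008 F [0.9 0.5 0. ] q [ 0.31  0.62  1.26 -0.    1.27 -1.06]
shift tool [-0.007  -0.0025  0.0582] | 0.059 twist -0.0039
[624.5 206.5  45.7] [0.5997 0.4658 0.054 ] dX -0.0325 dY 0.2881 rad 0.0299
[191.5 256.5  25.2] [0.5748 0.1768 0.054 ] dX 0.0011 dY -0.0 rad 0.0173
[188.5 185.5  46.1] [0.528  0.1883 0.054 ] dX -0.0471 dY 0.0019 rad 0.0302
[179.5  52.5  25.7] [0.4497 0.2055 0.054 ] dX -0.1273 dY 0.003 rad 0.0156
```

View pics/w3.png

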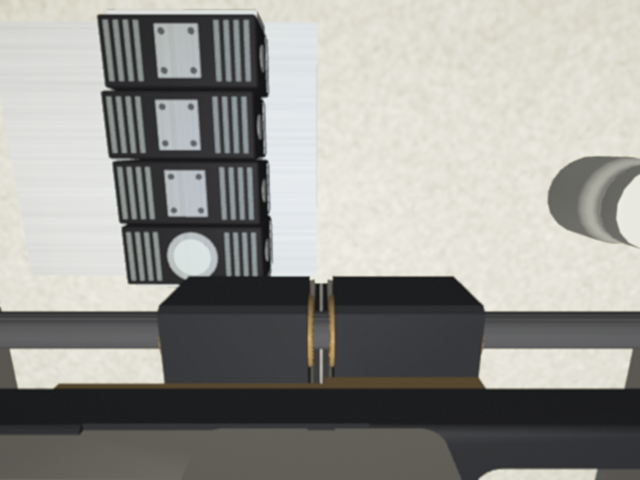

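carry_out(targets=[[[-0.007,-0.002,0.02],-0.004],[[0,0,0.045],0],[[0,0,0.04],0],[[0,0,0.02],0],[[0,0,0],0],[[0,0,0],0]])

```text
time: 2.62
tool_pos: [0.5903, 0.2604, 0.0259]
tool_rot: [-3.135, -0.008, 2.943]
contact_force: [0.7, 0.2, 0.2]
opening: 0.0005
```

```bash
sed -i 's/W=np.array.*/W=np.array([.5743,.1769,0])/' h.py; python3 -c "
from h import *
delta(W+.085*Y+[0,0,.022],78.43)"
```

```text
t 2.62 tcp [0.5903 0.2604 0.0259] tilt [ 0.008 -0.006 -1.   ] jaw 78.6 op 0.0005 F [0.7 0.2 0.2] q [ 0.3   0.76  1.38 -0.    1.01 -1.07]
shift tool [-0.0011 -0.      0.0039] | 0.004 twist 0.0029
```

carry_out(targets=[[[-0.001,-0.008,0.002],0.003],[[0,-0.008,0],0],[[0,-0.008,0],0],[[0,-0.008,0],0],[[0,-0.008,0],0],[[0,-0.008,0],0]])

```text
time: 3.38
tool_pos: [0.5828, 0.2106, 0.0271]
tool_rot: [-3.138, -0.003, 2.939]
contact_force: [0.4, 0.7, -0.8]
opening: 0.0005
```

```bash
python3 -c "
from h import *
delta(W-.018*Y+[0,0,.022],78.43)"
```

```text
t 3.38 tcp [0.5828 0.2106 0.0271] tilt [ 0.003 -0.003 -1.   ] jaw 78.42 op 0.0005 F [ 0.4  0.7 -0.8] q [ 0.22  0.72  1.47 -0.    0.96 -1.14]
shift tool [ 0.0016 -0.0527  0.0053] | 0.053 twist -0.0002
```

```bash
python3 m.py w4; python3 -c "
from cell import eyes
import cv2
im=eyes.read_camera('top')[120:290,120:320,::-1];cv2.imwrite('pics/t4.png',cv2.resize(im,None,fx=4,fy=3.5,interpolation=cv2.INTER_CUBIC))"
```

```text
[-0.102 -0.055  0.116 -0.002 -0.063 -0.1  ]
t 3.38 tcp [0.5828 0.2106 0.0271] tilt [ 0.003 -0.003 -1.   ] jaw 78.42 op 0.0005 F [ 0.4  0.7 -0.8] q [ 0.22  0.72  1.47 -0.    0.96 -1.14]
shift tool [ 0.0018  0.05   -0.0731] | 0.089 twist -0.0002
[129.5 331.5  44.9] [0.5691 0.1448 0.054 ] dX 0.0014 dY -0.0325 rad 0.0161
```

View pics/w4.png

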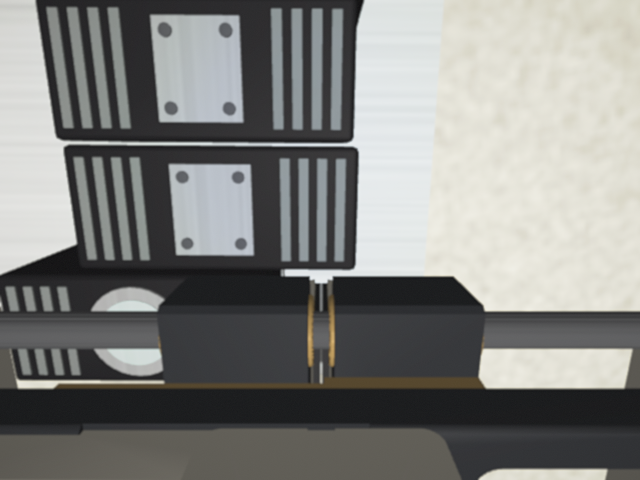

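View pics/t4.png

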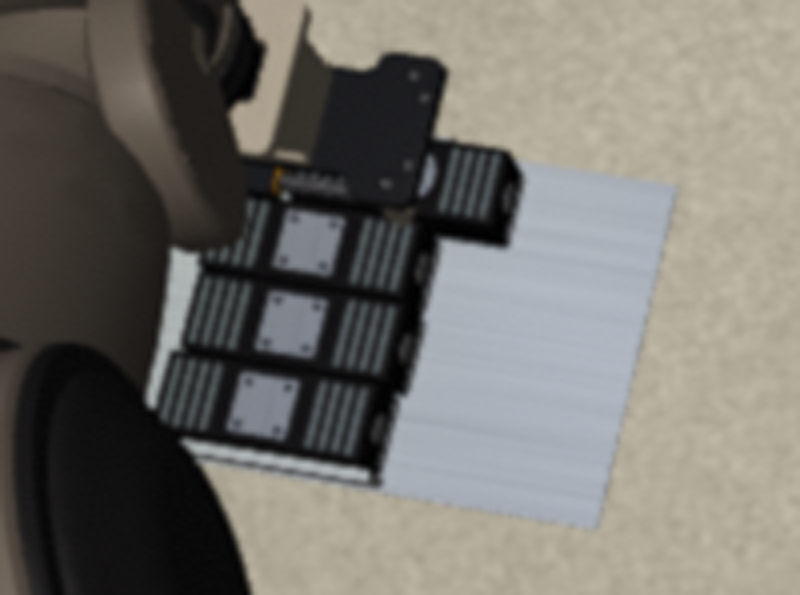

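The wrist and top views show the module has slid about 32 mm and its neighbours haven't moved. I'll keep pushing.

carry_out(targets=[[[0.001,-0.008,0.002],0],[[0,-0.008,0],0],[[0,-0.008,0],0],[[0,-0.008,0],0],[[0,-0.008,0],0],[[0,-0.007,0],0],[[0,-0.005,0],0]])

```text
time: 4.35
tool_pos: [0.5709, 0.1566, 0.0254]
tool_rot: [-3.139, -0.002, 2.939]
contact_force: [0.2, 1.6, 0.5]
opening: 0.0004
```

```bash
python3 m.py w5;python3 -c "
from h import *
delta(W-.018*Y+[0,0,.022],78.43)"
```

```text
[-0.069 -0.027  0.06  -0.001 -0.035 -0.068]
t 4.35 tcp [0.5709 0.1566 0.0254] tilt [ 0.002 -0.003 -1.   ] jaw 78.4 op 0.0004 F [0.2 1.6 0.5] q [ 0.14  0.68  1.56 -0.    0.9  -1.23]
shift tool [ 0.0009  0.1053 -0.0749] | 0.129 twist -0.0005
[127.5 335.5  47.2] [0.5578 0.0906 0.054 ] dX 0.0012 dY -0.0878 rad 0.0168
t 4.4 tcp [0.5708 0.1561 0.0253] tilt [ 0.002 -0.003 -1.   ] jaw 78.39 op 0.0001 F [ 0.  -0.7  1.1] q [ 0.14  0.68  1.56 -0.    0.9  -1.23]
shift tool [0.0007 0.0031 0.0033] | 0.005 twist -0.0007
```

View pics/w5.png

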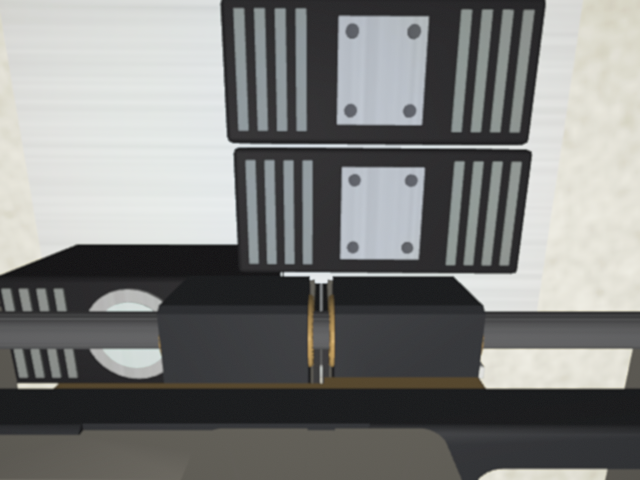

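carry_out(targets=[[[0,0.008,0],0],[[0,0.002,-0.04],0],[[0,0,-0.05],0],[[0,0,-0.05],0],[[0,0,0],0.18],[[0,0,0],0.18],[[0,0,0],0.18],[[0,0,0],0.18],[[0,0,0],0.18],[[0,0,0],0.18]])

```text
time: 5.65
tool_pos: [0.5732, 0.1717, 0.1698]
tool_rot: [-3.137, 0.003, 1.829]
contact_force: [-0.2, -0.1, 0.1]
opening: 0.0002
```

carry_out(targets=[[[0,0,0],0.16],[[0,0,0],0.16],[[0,0,0],0.16],[[0,0,0],0],[[0,0,0],0]], fingers=0.05)

```text
time: 6.28
tool_pos: [0.5728, 0.1745, 0.1694]
tool_rot: [-3.138, 0.006, 1.339]
contact_force: [-0.5, 0.1, 0.6]
opening: 0.0459
```

```bash
python3 m.py w6;python3 -c "
from h import *
delta(W-.088*Y+[0,0,.14],-11.57)"
```

```text
[ 0.004  0.002 -0.003 -0.001  0.003  0.   ]
t 6.28 tcp [0.5728 0.1745 0.1694] tilt [-0.006 -0.004 -1.   ] jaw -13.29 op 0.0459 F [-0.5  0.1  0.6] q [ 0.17  0.53  1.39 -0.    1.23  0.4 ]
shift tool [ 0.0881 -0.0013  0.0688] | 0.112 twist 1.5408
[264.5 229.5  44.9] [0.5359 0.1915 0.054 ] dX -0.0406 dY 0.0066 rad 0.0314
[324.5 340.5  43.8] [0.5573 0.0987 0.054 ] dX -0.001 dY -0.08 rad 0.0329
[197.5 238.5  44.9] [0.4882 0.1961 0.054 ] dX -0.0882 dY 0.0015 rad 0.0316
t 6.33 tcp [0.5728 0.1745 0.1694] tilt [-0.006 -0.004 -1.   ] jaw -13.32 op 0.0501 F [-0.2  0.6 -0.2] q [ 0.17  0.53  1.39 -0.    1.23  0.4 ]
shift tool [-0.0851  0.0037  0.0299] | 0.09 twist -0.0305
```

View pics/w6.png

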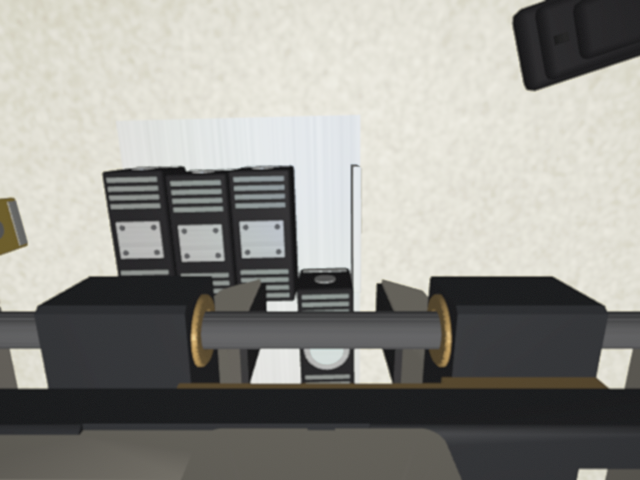

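carry_out(targets=[[[-0.04,0.002,0],-0.03],[[-0.045,0.002,0],0],[[0,0,0],0],[[0,0,0],0]])

```text
time: 6.82
tool_pos: [0.5585, 0.0897, 0.1698]
tool_rot: [-3.138, 0.005, 1.378]
contact_force: [0.2, 0.6, -0.3]
opening: 0.0861
```

```bash
python3 m.py w7;python3 -c "
from h import *
from cell import eyes
delta(W-.088*Y+[0,0,.012],-11.57)
im=eyes.read_camera('scene')[130:330,280:520,::-1];cv2.imwrite('pics/s7.png',cv2.resize(im,None,fx=3,fy=3,interpolation=cv2.INTER_CUBIC))"
```

```text
[-0.014 -0.003  0.004 -0.005  0.001 -0.012]
t 6.83 tcp [0.5585 0.0897 0.1698] tilt [-0.005 -0.004 -1.   ] jaw -11.05 op 0.0861 F [ 0.2  0.6 -0.3] q [ 0.03  0.47  1.49 -0.    1.19  0.22]
shift tool [ 0.174  -0.0002  0.0689] | 0.187 twist -1.5617
[318.5 237.5  24.8] [0.557  0.0924 0.054 ] dX 0.0 dY -0.0863 rad 0.0174
[325.5 152.5  34.9] [0.5728 0.1487 0.054 ] dX 0.0042 dY -0.028 rad 0.0233
[196.5 116.5  33.8] [0.4944 0.1873 0.054 ] dX -0.0804 dY -0.0058 rad 0.0221
t 6.88 tcp [0.5585 0.0897 0.1698] tilt [-0.006 -0.004 -1.   ] jaw -11.03 op 0.087 F [-0.2  0.3 -0.2] q [ 0.03  0.47  1.49 -0.    1.19  0.22]
shift tool [ 0.0014 -0.0015  0.1578] | 0.158 twist 0.0094
```

View pics/w7.png

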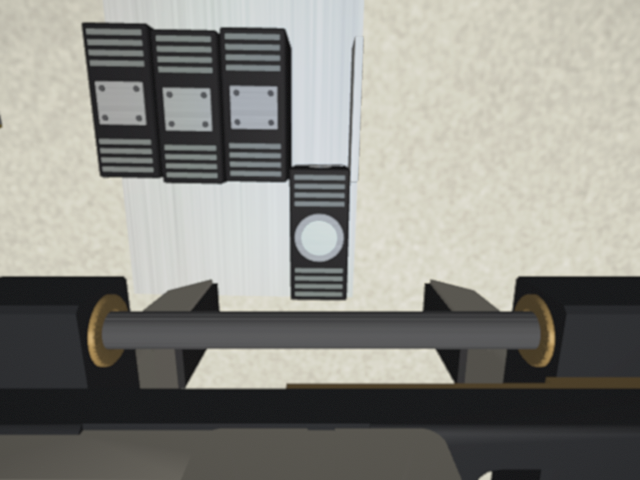

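View pics/s7.png

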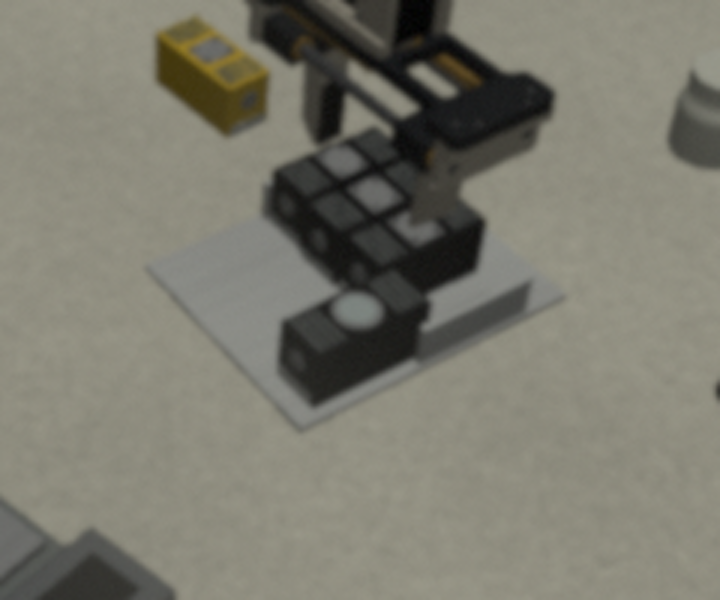

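```bash
python3 -c "
from h import *
from cell import eyes
ci=eyes.camera_info('wrist')
p=ray(ci,[(291,298),(346.5,298),(291,170),(348.5,170)],.054);print(p.round(4))
a=p[2]-p[0];b=p[3]-p[1];print(np.degrees(np.arctan2(a[1],a[0])),np.degrees(np.arctan2(b[1],b[0])),p.mean(0))
delta([.557,.0922,.012],-11.57)"
```

```text
[[0.5285 0.0519 0.054 ]
 [0.5684 0.0442 0.054 ]
 [0.5478 0.1422 0.054 ]
 [0.5858 0.1348 0.054 ]]
77.91970514047162 79.08349547007096 [0.55760906 0.09326535 0.054     ]
t 6.92 tcp [0.5585 0.09   0.1697] tilt [-0.005 -0.004 -1.   ] jaw -11.02 op 0.0868 F [ 1.2 -0.2  0.6] q [ 0.03  0.47  1.49 -0.    1.19  0.22]
shift tool [ 0.0027 -0.0014  0.1577] | 0.158 twist 0.0097
```

carry_out(targets=[[[0.003,-0.001,0.04],0.01],[[0,0,0.05],0],[[0,0,0.04],0],[[0,0,0.015],0],[[0,0,0],0],[[0,0,0],0]], fingers=0)

```text
time: 7.68
tool_pos: [0.5613, 0.0978, 0.0239]
tool_rot: [3.138, 0.003, 1.376]
contact_force: [0.1, -1.4, 0.7]
opening: 0.0919
```

```bash
python3 -c "
from h import *
delta([.557,.0922,.012],-11.57)"
```

```text
t 7.67 tcp [0.5613 0.0978 0.0239] tilt [-0.003  0.004 -1.   ] jaw -11.14 op 0.0919 F [ 0.1 -1.4  0.7] q [ 0.04  0.65  1.63 -0.01  0.85  0.24]
shift tool [-0.0063 -0.0032  0.0119] | 0.014 twist 0.0075
```

carry_out(targets=[[[-0.006,-0.003,0.01],0.007],[[0,0,0],0],[[0,0,0],0]])

```text
time: 8.05
tool_pos: [0.5587, 0.092, 0.0161]
tool_rot: [3.132, 0.002, 1.369]
contact_force: [0.5, -0.8, 0.5]
opening: 0.0919
```

```bash
python3 -c "
from h import *
delta([.557,.0922,.012],-11.57)"; python3 m.py w8
```

```text
t 8.05 tcp [0.5587 0.092  0.0161] tilt [-0.002  0.009 -1.   ] jaw -11.57 op 0.0919 F [ 0.5 -0.8  0.5] q [ 0.03  0.66  1.65 -0.01  0.82  0.24]
shift tool [-0.0002 -0.0018  0.0041] | 0.004 twist -0.0001
[-0.003 -0.001  0.01   0.    -0.001  0.   ]
t 8.05 tcp [0.5587 0.092  0.0161] tilt [-0.002  0.009 -1.   ] jaw -11.57 op 0.0919 F [ 0.5 -0.8  0.5] q [ 0.03  0.66  1.65 -0.01  0.82  0.24]
shift tool [ 0.1711 -0.001  -0.0842] | 0.191 twist 1.5707
[316.5 345.5  41.1] [0.5575 0.0945 0.054 ] dX 0.0001 dY -0.0841 rad 0.0136
[528.5 334.5  25.4] [0.6268 0.0841 0.054 ] dX 0.0701 dY -0.0804 rad 0.0084
```

View pics/w8.png

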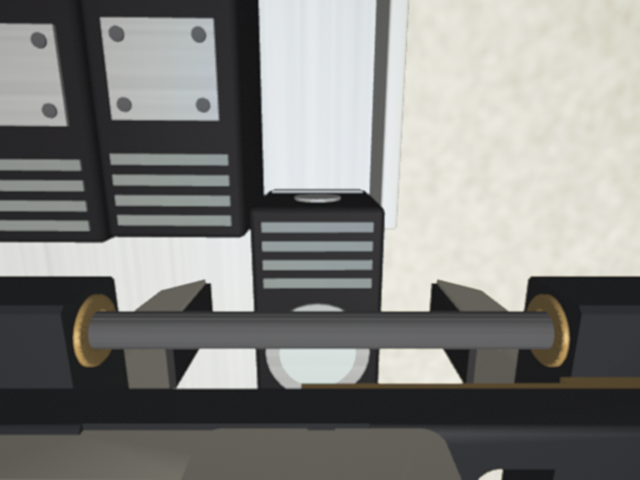

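carry_out(targets=[[[0,-0.001,0.002],0],[[0,0,0],0],[[0,0,0],0],[[0,0,0],0],[[0,0,0],0],[[0,0,0],0],[[0,0,0],0],[[0,0,0],0]], fingers=1, grip_force=25)

```text
time: 9.1
tool_pos: [0.5577, 0.0923, 0.0142]
tool_rot: [3.132, 0.002, 1.369]
contact_force: [-0.4, 0.6, 0.2]
opening: 0.0419
```

carry_out(targets=[[[0,0,-0.01],0],[[0,0,-0.02],0],[[0,0,-0.03],0],[[0,0,-0.03],0],[[0,0,-0.03],0],[[0,0,0],0]])

```text
time: 9.85
tool_pos: [0.5558, 0.0927, 0.1385]
tool_rot: [3.134, 0.002, 1.369]
contact_force: [0.4, 0.3, -2.5]
opening: 0.042
```

```bash
python3 m.py w9; python3 -c "
from h import *
from cell import eyes
delta([.4922,-.231,.14],2.64)
im=eyes.read_camera('scene')[130:330,280:520,::-1];cv2.imwrite('pics/s9.png',cv2.resize(im,None,fx=3,fy=3,interpolation=cv2.INTER_CUBIC))"
```

```text
[-0.002  0.031  0.049 -0.002 -0.007 -0.   ]
t 9.85 tcp [0.5558 0.0927 0.1385] tilt [-0.002  0.007 -1.   ] jaw -11.58 op 0.042 F [ 0.4  0.3 -2.5] q [ 0.03  0.49  1.55 -0.    1.1   0.24]
shift tool [0.1713 0.0009 0.0381] | 0.176 twist 1.5707
[240.5 109.5  49.4] [0.5283 0.1859 0.054 ] dX -0.0468 dY -0.0004 rad 0.0284
[324.5 353.5  35.8] [0.5448 0.0234 0.054 ] dX 0.0019 dY -0.1563 rad 0.0241
t 9.9 tcp [0.5547 0.0926 0.1369] tilt [-0.003  0.004 -1.   ] jaw -11.58 op 0.042 F [ 0.1  0.1 -3. ] q [ 0.03  0.49  1.55 -0.    1.1   0.24]
shift tool [-0.3296  0.0037 -0.0021] | 0.33 twist -0.2481
```

View pics/w9.png

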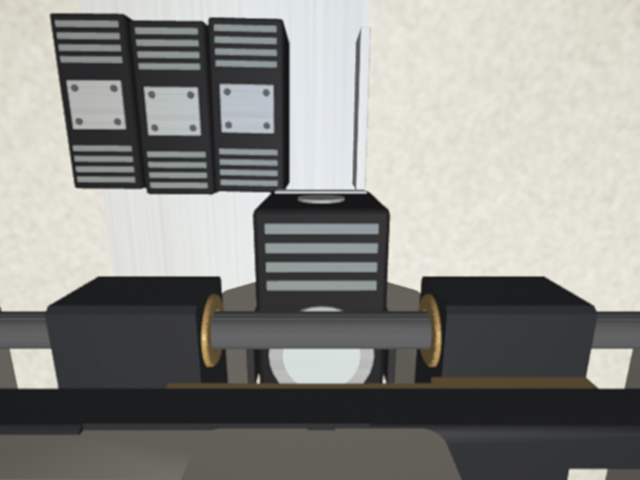

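View pics/s9.png

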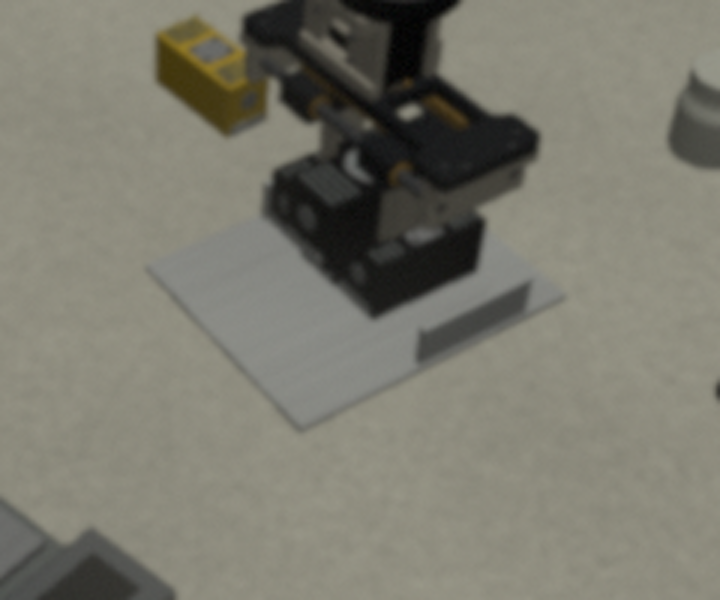

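```bash
python3 -c "
from h import *
from cell import eyes,monitor
ci=eyes.camera_info('wrist');s=monitor.observe();p=s['tool_pos'];R=Ro.from_euler('xyz',s['tool_rot']).as_matrix()
e=ray(ci,[(255,209),(388,209)],p[2]+.0398);print(((e-p)@R).round(4), np.linalg.norm(e[0]-e[1]))
"
```

```text
[[ 0.048  -0.0195 -0.04  ]
 [ 0.048   0.0201 -0.04  ]] 0.03962039227534291
```

carry_out(targets=[[[-0.02,0,0],0],[[-0.04,0,0],0],[[-0.05,0,0],0],[[-0.05,0,0],0],[[-0.05,0,0],0],[[-0.05,0,0],0],[[-0.04,0,0],0],[[-0.025,0,0],0],[[0,0,0],-0.12],[[0,0,0],-0.125]])

```text
time: 11.2
tool_pos: [0.4739, -0.2421, 0.1223]
tool_rot: [-3.117, -0.004, 1.617]
contact_force: [0.1, 0.4, -1.8]
opening: 0.042
```

carry_out(targets=[[[0,0,0],0],[[0,0,0],0]])

```text
time: 11.45
tool_pos: [0.4718, -0.2427, 0.1202]
tool_rot: [-3.114, -0.006, 1.612]
contact_force: [0.5, 0.4, -3.0]
opening: 0.042
```

```bash
python3 m.py w10; python3 -c "
from h import *
from cell import eyes
delta([.4922,-.231,.14],2.64)
im=eyes.read_camera('top')[100:260,340:500,::-1];cv2.imwrite('pics/t10.png',cv2.resize(im,None,fx=3,fy=3,interpolation=cv2.INTER_CUBIC))"
```

```text
[-0.008  0.005  0.009 -0.002 -0.005 -0.001]
t 11.45 tcp [ 0.4718 -0.2427  0.1202] tilt [ 0.006 -0.028 -1.   ] jaw 2.38 op 0.042 F [ 0.5  0.4 -3. ] q [-0.61  0.48  1.63 -0.01  1.06 -0.65]
shift tool [0.4974 0.1409 0.0195] | 0.517 twist -1.3272
[313.5 356.5  31.5] [ 0.4682 -0.304   0.054 ] dX -0.0075 dY -0.4924 rad 0.0196
t 11.5 tcp [ 0.4718 -0.2427  0.1203] tilt [ 0.006 -0.028 -1.   ] jaw 2.41 op 0.042 F [-0.  -0.  -2.6] q [-0.61  0.48  1.63 -0.01  1.06 -0.65]
shift tool [ 0.0109  0.0203 -0.0202] | 0.031 twist -0.004
```

View pics/w10.png

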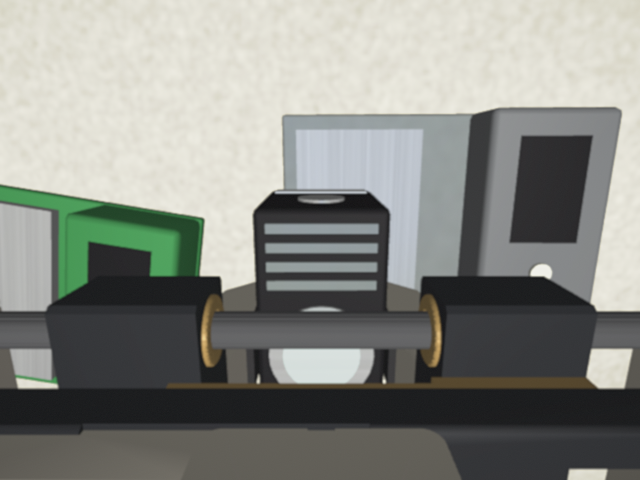

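View pics/t10.png

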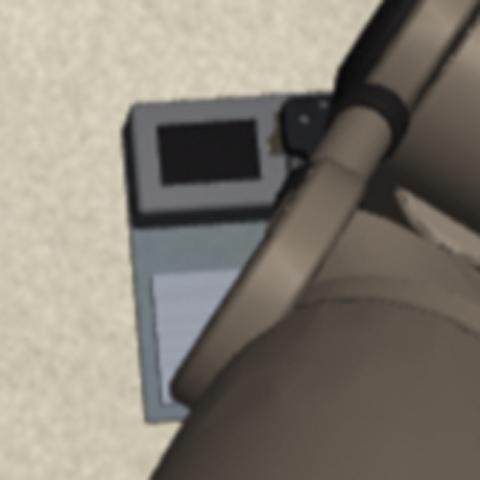

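carry_out(targets=[[[0.005,0.01,-0.01],-0.004],[[0.005,0.01,0],0],[[0,0,0],0],[[0,0,0],0]])

```text
time: 12.05
tool_pos: [0.4942, -0.2303, 0.1311]
tool_rot: [-3.115, -0.006, 1.618]
contact_force: [0.4, -0.3, -2.3]
opening: 0.042
```

```bash
python3 -c "
from h import *
delta([.4922,-.231,.10],2.64)"
```

```text
t 12.05 tcp [ 0.4942 -0.2303  0.1311] tilt [ 0.006 -0.026 -1.   ] jaw 2.69 op 0.042 F [ 0.4 -0.3 -2.3] q [-0.57  0.49  1.58 -0.01  1.1  -0.61]
shift tool [-0.0008 -0.0012  0.0311] | 0.031 twist 0.0009
```

carry_out(targets=[[[0.05,0,0],0],[[0.05,0,0],0],[[0.05,0,0],0],[[0,0,0],0],[[0,0,0],0]])

```text
time: 12.68
tool_pos: [0.4867, -0.0777, 0.1315]
tool_rot: [-3.115, -0.005, 1.616]
contact_force: [0.3, 0.0, -2.7]
opening: 0.0419
```

```bash
python3 -c "
from h import *
delta([.4922,-.231,.10],2.64)"
```

```text
t 12.68 tcp [ 0.4867 -0.0777  0.1315] tilt [ 0.005 -0.026 -1.   ] jaw 2.58 op 0.0419 F [ 0.3  0.  -2.7] q [-0.31  0.4   1.73 -0.01  1.04 -0.35]
shift tool [-0.1535 -0.0006  0.0308] | 0.157 twist -0.001
```

carry_out(targets=[[[0,0,0],0.12],[[0,0,0],0.125],[[0,0,0],0],[[0,0,0],0]])

```text
time: 13.18
tool_pos: [0.487, -0.0821, 0.1313]
tool_rot: [-3.116, 0.003, 1.362]
contact_force: [1.0, 0.6, -2.3]
opening: 0.0419
```

```bash
python3 -c "
from h import *
delta([.4922,-.231,.10],2.64)"
```

```text
t 13.18 tcp [ 0.487  -0.0821  0.1313] tilt [-0.003 -0.026 -1.   ] jaw -11.95 op 0.0419 F [ 1.   0.6 -2.3] q [-0.32  0.4   1.72 -0.01  1.04 -0.11]
shift tool [-0.1445  0.0367  0.0308] | 0.152 twist -0.2547
```

carry_out(targets=[[[0,0.05,0],0],[[0,0.05,0],0],[[0,0,0],0],[[0,0,0],0]])

```text
time: 13.68
tool_pos: [0.5852, -0.1046, 0.127]
tool_rot: [-3.111, 0.003, 1.367]
contact_force: [0.2, -0.1, -2.2]
opening: 0.0417
```

```bash
python3 -c "
from h import *
delta([.4922,-.231,.10],2.64)"
```

```text
t 13.68 tcp [ 0.5852 -0.1046  0.127 ] tilt [-0.003 -0.03  -1.   ] jaw -11.68 op 0.0417 F [ 0.2 -0.1 -2.2] q [-0.3   0.57  1.43 -0.01  1.16 -0.1 ]
shift tool [-0.1426 -0.0647  0.0293] | 0.159 twist -0.2499
```

carry_out(targets=[[[0,-0.06,0],0],[[-0.02,0,-0.02],-0.1],[[-0.02,0,-0.02],-0.1],[[-0.02,0,-0.02],-0.05],[[-0.02,0,-0.02],0],[[-0.02,0,-0.02],0],[[-0.02,0,-0.02],0],[[0,0,-0.02],0],[[0,0,-0.02],0],[[0,0,0],0]])

```text
time: 14.92
tool_pos: [0.5122, -0.211, 0.2891]
tool_rot: [-3.094, -0.013, 1.632]
contact_force: [-0.1, 0.6, -3.0]
opening: 0.0422
```

```bash
python3 -c "
from h import *
delta([.4922,-.231,.10],2.64)"
```

```text
t 14.93 tcp [ 0.5122 -0.211   0.2891] tilt [ 0.013 -0.048 -0.999] jaw 3.56 op 0.0422 F [-0.1  0.6 -3. ] q [-0.52  0.39  1.28 -0.02  1.52 -0.58]
shift tool [-0.0212 -0.0121  0.1896] | 0.191 twist 0.0161
```

carry_out(targets=[[[-0.01,-0.01,0.012],0],[[-0.011,0,0.012],0],[[0,0,0.012],0],[[0,0,0.012],0],[[0,0,0.012],0],[[0,0,0.012],0],[[0,0,0.012],0],[[0,0,0.012],0],[[0,0,0],0.016],[[0,0,0],0]])

```text
time: 16.18
tool_pos: [0.4965, -0.2296, 0.1844]
tool_rot: [-3.089, -0.016, 1.617]
contact_force: [-0.7, -0.5, -1.8]
opening: 0.0419
```

```bash
python3 -c "
from h import *
delta([.4922,-.231,.10],2.64)"
```

```text
t 16.18 tcp [ 0.4965 -0.2296  0.1844] tilt [ 0.016 -0.052 -0.999] jaw 2.72 op 0.0419 F [-0.7 -0.5 -1.8] q [-0.56  0.45  1.48 -0.02  1.26 -0.6 ]
shift tool [-0.0026  0.      0.0845] | 0.085 twist 0.0014
```

carry_out(targets=[[[-0.002,0,0.055],0],[[0,0,0.055],0],[[0,0,0],0],[[0,0,0],0]])

```text
time: 16.68
tool_pos: [0.4947, -0.2326, 0.0774]
tool_rot: [-3.099, -0.01, 1.617]
contact_force: [0.0, 0.1, -1.9]
opening: 0.0419
```

```bash
python3 -c "
from h import *
delta([.4922,-.231,.06],2.64)"
```

```text
t 16.68 tcp [ 0.4947 -0.2326  0.0774] tilt [ 0.01  -0.043 -0.999] jaw 2.7 op 0.0419 F [ 0.   0.1 -1.9] q [-0.57  0.56  1.62 -0.02  1.   -0.61]
shift tool [ 0.0015 -0.0017  0.0175] | 0.018 twist 0.001
```

carry_out(targets=[[[0,0,-0.0625],0],[[0,0,-0.0625],0],[[0,0,0],0]])

```text
time: 17.05
tool_pos: [0.5025, -0.2348, 0.2112]
tool_rot: [-3.108, -0.004, 1.618]
contact_force: [0.7, 0.1, -3.3]
opening: 0.042
```

```bash
python3 -c "
from h import *
delta([.4922,-.231,.06],2.64)"
```

```text
t 17.05 tcp [ 0.5025 -0.2348  0.2112] tilt [ 0.004 -0.034 -0.999] jaw 2.69 op 0.042 F [ 0.7  0.1 -3.3] q [-0.57  0.43  1.44 -0.02  1.31 -0.61]
shift tool [ 0.0038 -0.005   0.1515] | 0.152 twist 0.0009
```

carry_out(targets=[[[0.002,-0.002,0.0625],0],[[0.002,-0.002,0.0625],0],[[0,0,0],0]])

```text
time: 17.42
tool_pos: [0.4969, -0.2324, 0.09]
tool_rot: [-3.118, 0.003, 1.618]
contact_force: [-0.5, 0.8, -0.7]
opening: 0.0417
```

carry_out(targets=[[[0,0,-0.0625],0],[[0,0,-0.0625],0],[[0,0,0],0]])

```text
time: 17.8
tool_pos: [0.5019, -0.233, 0.2267]
tool_rot: [-3.125, 0.008, 1.618]
contact_force: [-0.1, -0.4, -3.4]
opening: 0.0422
```

```bash
python3 -c "
from h import *
delta([.4922,-.231,.06],2.64)"
```

```text
t 17.8 tcp [ 0.5019 -0.233   0.2267] tilt [-0.008 -0.017 -1.   ] jaw 2.69 op 0.0422 F [-0.1 -0.4 -3.4] q [-0.56  0.4   1.44 -0.02  1.32 -0.61]
shift tool [ 0.0038 -0.0068  0.1668] | 0.167 twist 0.0009
```

carry_out(targets=[[[0.002,-0.003,0.0625],0],[[0.002,-0.004,0.0625],0],[[0,0,0],0]])

```text
time: 18.18
tool_pos: [0.4955, -0.2321, 0.1065]
tool_rot: [-3.135, 0.015, 1.618]
contact_force: [-0.1, 0.6, -1.7]
opening: 0.0419
```

```bash
python3 m.py w11; python3 -c "
from h import *
delta([.4922,-.231,.0262],2.64)"
```

```text
[ 0.004 -0.08  -0.109  0.003  0.027 -0.   ]
t 18.18 tcp [ 0.4955 -0.2321  0.1065] tilt [-0.015 -0.007 -1.   ] jaw 2.7 op 0.0419 F [-0.1  0.6 -1.7] q [-0.57  0.51  1.63 -0.02  1.01 -0.61]
shift tool [ 0.4873  0.1189 -0.0017] | 0.502 twist -1.3217
[329.5 354.5  43.8] [ 0.5031 -0.2856  0.054 ] dX 0.0231 dY -0.4674 rad 0.0257
t 18.23 tcp [ 0.4979 -0.2335  0.1095] tilt [-0.019 -0.001 -1.   ] jaw 2.71 op 0.0417 F [ 0.7  0.6 -1.2] q [-0.57  0.5   1.62 -0.02  1.01 -0.61]
shift tool [ 0.0044 -0.0054  0.0833] | 0.084 twist 0.0011
```

View pics/w11.png

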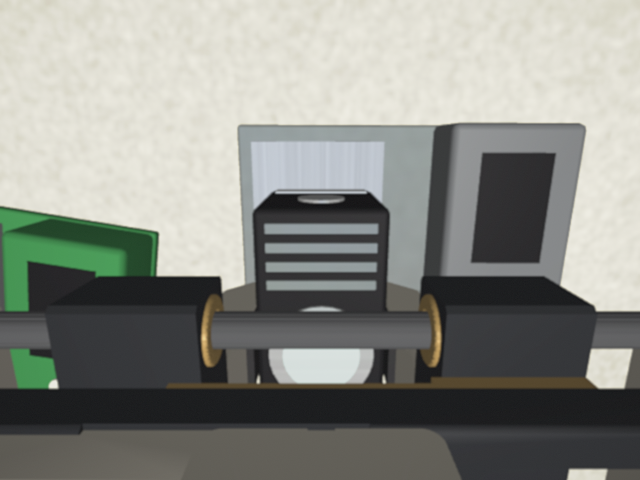

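carry_out(targets=[[[0.002,-0.003,0.035],0.001],[[0.002,-0.002,0.033],0],[[0,0,0],0]])

```text
time: 18.6
tool_pos: [0.4998, -0.2354, 0.0508]
tool_rot: [3.129, 0.029, 1.617]
contact_force: [0.6, 0.2, -1.4]
opening: 0.0418
```

```bash
python3 m.py w12; python3 -c "
from h import *
from cell import eyes
delta([.4922,-.231,.0262],2.64)
ci=eyes.camera_info('wrist')
"
```

```text
[ 0.001 -0.061 -0.071  0.     0.031 -0.001]
t 18.6 tcp [ 0.4998 -0.2354  0.0508] tilt [-0.029  0.013 -0.999] jaw 2.66 op 0.0418 F [ 0.6  0.2 -1.4] q [-0.57  0.58  1.69 -0.02  0.85 -0.6 ]
shift tool [ 0.4892  0.1151 -0.0621] | 0.506 twist -1.3225
t 18.65 tcp [ 0.5011 -0.2362  0.0523] tilt [-0.031  0.016 -0.999] jaw 2.66 op 0.042 F [-0.6 -1.1 -1.7] q [-0.57  0.58  1.68 -0.02  0.85 -0.6 ]
shift tool [ 0.0065 -0.0091  0.0258] | 0.028 twist 0.0004
```

View pics/w12.png

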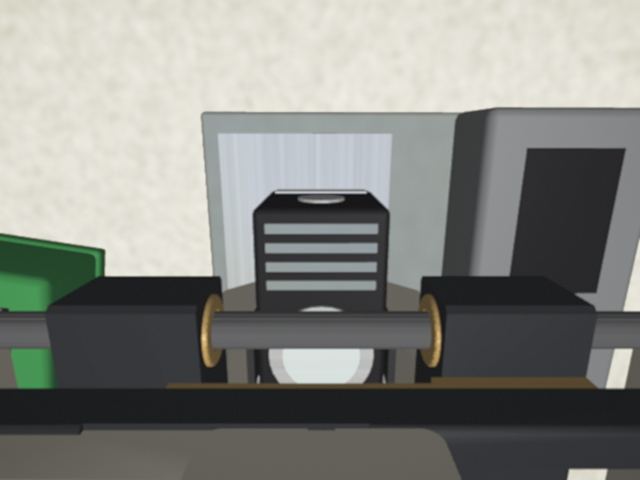

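carry_out(targets=[[[0.006,-0.009,-0.02],0],[[0,0,-0.02],0],[[0,0,-0.02],0],[[0,0,-0.02],0],[[0,0,-0.02],0],[[0,0,-0.02],0],[[0,0,0],0]])

```text
time: 19.52
tool_pos: [0.4976, -0.2314, 0.2004]
tool_rot: [3.096, 0.052, 1.616]
contact_force: [0.6, -0.9, -2.7]
opening: 0.0418
```

```bash
python3 -c "
from h import *
delta([.4922,-.231,.0262],2.64)
"
```

```text
t 19.52 tcp [ 0.4976 -0.2314  0.2004] tilt [-0.052  0.045 -0.998] jaw 2.73 op 0.0418 F [ 0.6 -0.9 -2.7] q [-0.57  0.37  1.56 -0.02  1.14 -0.6 ]
shift tool [ 0.0097 -0.0133  0.1735] | 0.174 twist 0.0015
```

carry_out(targets=[[[0,0,0],0],[[0,0,0],0],[[0,0,0],0],[[0,0,0],0]])

```text
time: 20.02
tool_pos: [0.4972, -0.2312, 0.2004]
tool_rot: [3.097, 0.051, 1.616]
contact_force: [-0.2, 0.8, -2.2]
opening: 0.0417
```

```bash
python3 -c "
from h import *
delta([.4922,-.231,.0262],2.64)
"
```

```text
t 20.02 tcp [ 0.4972 -0.2312  0.2004] tilt [-0.051  0.045 -0.998] jaw 2.72 op 0.0417 F [-0.2  0.8 -2.2] q [-0.57  0.37  1.56 -0.02  1.15 -0.6 ]
shift tool [ 0.0093 -0.0128  0.1735] | 0.174 twist 0.0015
```

carry_out(targets=[[[0.004,-0.006,0.01],0],[[0.004,-0.006,0.01],0],[[0,0,0.01],0],[[0,0,0.01],0],[[0,0,0],0]])

```text
time: 20.65
tool_pos: [0.485, -0.2247, 0.1548]
tool_rot: [3.1, 0.049, 1.616]
contact_force: [-0.0, 0.4, -2.1]
opening: 0.042
```

```bash
python3 -c "
from h import *
delta([.4922,-.231,.0262],2.64)
"
```

```text
t 20.65 tcp [ 0.485  -0.2247  0.1548] tilt [-0.049  0.042 -0.998] jaw 2.72 op 0.042 F [-0.   0.4 -2.1] q [-0.57  0.4   1.66 -0.02  1.03 -0.6 ]
shift tool [-0.0002  0.0016  0.129 ] | 0.129 twist 0.0014
```

carry_out(targets=[[[0.05,0,0],0],[[0.05,0,0],0],[[0.05,0,0],0],[[0,0,0],0]])

```text
time: 21.15
tool_pos: [0.4799, -0.0726, 0.1479]
tool_rot: [3.096, 0.051, 1.613]
contact_force: [0.3, -0.2, -2.3]
opening: 0.0421
```

```bash
python3 -c "
from h import *
delta([.4922,-.231,.0262],2.64)
"
```

```text
t 21.15 tcp [ 0.4799 -0.0726  0.1479] tilt [-0.051  0.045 -0.998] jaw 2.57 op 0.0421 F [ 0.3 -0.2 -2.3] q [-0.29  0.33  1.79 -0.04  0.96 -0.31]
shift tool [-0.1524 -0.0003  0.1298] | 0.2 twist -0.0012
```

carry_out(targets=[[[-0.02,0,0],0],[[-0.04,0,0],0],[[-0.04,0,0],0],[[-0.03,0,0],0],[[-0.01,0,0],0],[[0,0,0],0]])

```text
time: 21.9
tool_pos: [0.4884, -0.2204, 0.1575]
tool_rot: [3.091, 0.055, 1.614]
contact_force: [0.3, 0.2, -2.5]
opening: 0.0416
```

```bash
python3 -c "
from h import *
delta([.4922,-.231,.0262],2.64)
"
```

```text
t 21.9 tcp [ 0.4884 -0.2204  0.1575] tilt [-0.055  0.051 -0.997] jaw 2.64 op 0.0416 F [ 0.3  0.2 -2.5] q [-0.56  0.39  1.66 -0.02  1.02 -0.59]
shift tool [-0.0035 -0.0034  0.1317] | 0.132 twist -0.0001
```

carry_out(targets=[[[0,-0.06,0],0],[[0,0,0],0],[[0,0,0],0]])

```text
time: 22.28
tool_pos: [0.4267, -0.2208, 0.1537]
tool_rot: [3.092, 0.053, 1.616]
contact_force: [0.3, 0.7, -2.7]
opening: 0.0417
```

```bash
cat > d.py <<'E'
from h import *
from cell import monitor
delta([.4922,-.231,.0262],2.64);q=monitor.observe()['qpos'];print('e',round(q[1]+q[2]+q[4]-np.pi,4))
E
python3 d.py
```

```text
t 22.27 tcp [ 0.4267 -0.2208  0.1537] tilt [-0.053  0.05  -0.997] jaw 2.75 op 0.0417 F [ 0.3  0.7 -2.7] q [-0.63  0.3   1.81 -0.01  0.96 -0.67]
shift tool [-0.0064  0.0585  0.1311] | 0.144 twist 0.0019
e -0.0722
```

carry_out(targets=[[[0,0.015,0],0],[[0,0.015,0],0],[[0,0.015,0],0],[[0,0,0],0],[[0,0,0],0]])

```text
time: 22.9
tool_pos: [0.4788, -0.2174, 0.1565]
tool_rot: [3.089, 0.055, 1.62]
contact_force: [0.2, -0.1, -2.9]
opening: 0.0418
```

```bash
python3 d.py
```

```text
t 22.9 tcp [ 0.4788 -0.2174  0.1565] tilt [-0.055  0.053 -0.997] jaw 2.99 op 0.0418 F [ 0.2 -0.1 -2.9] q [-0.56  0.37  1.69 -0.02  1.   -0.61]
shift tool [-0.0071  0.0058  0.1313] | 0.132 twist 0.006
e -0.0746
```

carry_out(targets=[[[-0.004,0.003,0.01],0.006],[[-0.003,0.003,0.01],0],[[0,0,0.01],0],[[0,0,0.01],0],[[0,0,0.01],0],[[0,0,0.01],0],[[0,0,0.01],0],[[0,0,0.01],0],[[0,0,0],0],[[0,0,0],0]])

```text
time: 24.15
tool_pos: [0.489, -0.229, 0.0708]
tool_rot: [3.091, 0.053, 1.613]
contact_force: [0.3, -0.1, -2.2]
opening: 0.0415
```

```bash
python3 d.py
```

```text
t 24.15 tcp [ 0.489  -0.229   0.0708] tilt [-0.053  0.051 -0.997] jaw 2.56 op 0.0415 F [ 0.3 -0.1 -2.2] q [-0.57  0.51  1.74 -0.02  0.81 -0.6 ]
shift tool [0.0002 0.0008 0.0448] | 0.045 twist -0.0014
e -0.0724
```

carry_out(targets=[[[0,0,-0.03],0],[[0,-0.05,-0.02],0],[[0,-0.05,-0.01],0],[[0,0.01,0],0],[[0,0.01,0],0],[[0,0,0],0]])

```text
time: 24.9
tool_pos: [0.4066, -0.2307, 0.1306]
tool_rot: [3.085, 0.058, 1.614]
contact_force: [-0.5, 0.2, -2.5]
opening: 0.0423
```

```bash
python3 d.py
```

```text
t 24.9 tcp [ 0.4066 -0.2307  0.1306] tilt [-0.058  0.056 -0.997] jaw 2.64 op 0.0423 F [-0.5  0.2 -2.5] q [-0.68  0.31  1.88 -0.01  0.87 -0.71]
shift tool [0.0021 0.0795 0.1091] | 0.135 twist 0.0
e -0.0808
```

carry_out(targets=[[[0.002,0.025,0.01],0],[[0,0.025,0.01],0],[[0,0.015,0.01],0],[[0,0,0.01],0],[[0,0,0.01],0],[[0,0,0.01],0],[[0,0,0],0],[[0,0,0],0]])

```text
time: 25.9
tool_pos: [0.4766, -0.228, 0.0696]
tool_rot: [3.089, 0.057, 1.617]
contact_force: [0.2, -0.3, -2.6]
opening: 0.0421
```

```bash
python3 d.py
```

```text
t 25.9 tcp [ 0.4766 -0.228   0.0696] tilt [-0.057  0.052 -0.997] jaw 2.81 op 0.0421 F [ 0.2 -0.3 -2.6] q [-0.58  0.5   1.78 -0.02  0.79 -0.62]
shift tool [-0.0012  0.0131  0.0443] | 0.046 twist 0.0029
e -0.0756
```

carry_out(targets=[[[-0.002,0.006,0.008],0.003],[[-0.002,0.007,0.008],0],[[0,0,0.008],0],[[0,0,0.003],0],[[0,0,0],0],[[0,0,0],0]])

```text
time: 26.65
tool_pos: [0.4926, -0.2336, 0.0422]
tool_rot: [3.088, 0.057, 1.613]
contact_force: [0.3, -0.1, -2.1]
opening: 0.0421
```

```bash
sed -i 's/\[.4922,-.231,.0262\]/[.4916,-.232,.030]/' d.py; python3 d.py; python3 m.py w13
```

```text
t 26.65 tcp [ 0.4926 -0.2336  0.0422] tilt [-0.057  0.053 -0.997] jaw 2.62 op 0.0421 F [ 0.3 -0.1 -2.1] q [-0.57  0.56  1.76 -0.02  0.75 -0.6 ]
shift tool [ 0.0023 -0.0016  0.0121] | 0.012 twist -0.0004
e -0.0765
[ 0.002  0.    -0.     0.    -0.    -0.001]
t 26.65 tcp [ 0.4926 -0.2336  0.0422] tilt [-0.057  0.053 -0.997] jaw 2.62 op 0.0421 F [ 0.3 -0.1 -2.1] q [-0.57  0.56  1.76 -0.02  0.75 -0.6 ]
shift tool [ 0.485   0.1241 -0.0791] | 0.507 twist -1.3232
[329.5 353.5  43.8] [ 0.4966 -0.249   0.054 ] dX 0.0093 dY -0.4328 rad 0.0181
```

View pics/w13.png

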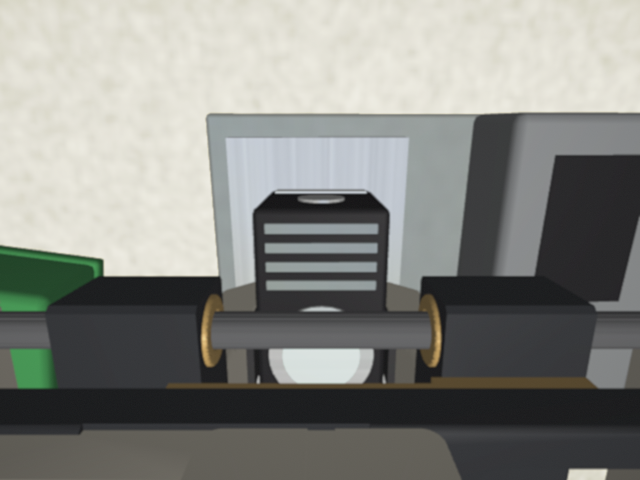

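```bash
python3 -c "
from h import *
from cell import eyes
print(ray(eyes.camera_info('wrist'),[(227,137),(409,137)],.016).round(4))"
```

```text
[[ 0.4508 -0.167   0.016 ]
 [ 0.5301 -0.1636  0.016 ]]
```

carry_out(targets=[[[0.002,-0.002,0.004],0],[[0,0,0.003],0],[[0,0,0.002],0],[[0,0,0],0]], grip_force=12)

```text
time: 27.2
tool_pos: [0.4909, -0.2321, 0.0328]
tool_rot: [3.088, 0.057, 1.613]
contact_force: [-0.5, 0.3, -2.7]
opening: 0.0418
```

```bash
python3 d.py
```

```text
t 27.2 tcp [ 0.4909 -0.2321  0.0328] tilt [-0.057  0.054 -0.997] jaw 2.61 op 0.0418 F [-0.5  0.3 -2.7] q [-0.57  0.57  1.77 -0.02  0.72 -0.6 ]
shift tool [0.0002 0.0006 0.0029] | 0.003 twist -0.0005
e -0.0772
```

carry_out(targets=[[[0.001,0.001,0.002],0],[[0,0,0.001],0],[[0,0,0],0]], grip_force=8)

```text
time: 27.58
tool_pos: [0.4923, -0.2312, 0.0297]
tool_rot: [3.087, 0.058, 1.613]
contact_force: [0.6, 0.7, -1.8]
opening: 0.0418
```

carry_out(targets=[[[0,0,0.001],0],[[0,0,0.001],0],[[0,0,0],0]])

```text
time: 27.95
tool_pos: [0.4926, -0.2319, 0.0284]
tool_rot: [3.087, 0.059, 1.614]
contact_force: [-0.5, -0.8, -0.5]
opening: 0.0421
```

```bash
python3 d.py
```

```text
t 27.95 tcp [ 0.4926 -0.2319  0.0284] tilt [-0.059  0.055 -0.997] jaw 2.63 op 0.0421 F [-0.5 -0.8 -0.5] q [-0.57  0.58  1.77 -0.03  0.71 -0.6 ]
shift tool [-0.0001 -0.0009 -0.0017] | 0.002 twist -0.0001
e -0.0788
```

carry_out(targets=[[[0,0,0.001],0],[[0,0,0.001],0],[[0,0,0],0]], grip_force=5)

```text
time: 28.32
tool_pos: [0.4932, -0.2324, 0.027]
tool_rot: [3.085, 0.06, 1.613]
contact_force: [-0.2, -0.7, -0.9]
opening: 0.0424
```

carry_out(targets=[[[0,0,0.001],0],[[0,0,0],0]], grip_force=4)

```text
time: 28.58
tool_pos: [0.4936, -0.2324, 0.0263]
tool_rot: [3.084, 0.06, 1.613]
contact_force: [-2.2, -1.8, 1.2]
opening: 0.0427
```

```bash
python3 d.py; python3 m.py w14;  python3 -c "
from cell import eyes
import cv2
im=eyes.read_camera('scene')[230:410,170:370,::-1];cv2.imwrite('pics/s14.png',cv2.resize(im,None,fx=3.3,fy=3.3,interpolation=cv2.INTER_CUBIC))"
```

```text
t 28.57 tcp [ 0.4936 -0.2324  0.0263] tilt [-0.06   0.057 -0.997] jaw 2.64 op 0.0427 F [-2.2 -1.8  1.2] q [-0.57  0.59  1.77 -0.03  0.7  -0.6 ]
shift tool [ 0.0003 -0.0018 -0.0038] | 0.004 twist -0.0
e -0.0812
[-0.002 -0.001 -0.    -0.    -0.     0.   ]
t 28.57 tcp [ 0.4936 -0.2324  0.0263] tilt [-0.06   0.057 -0.997] jaw 2.64 op 0.0427 F [-2.2 -1.8  1.2] q [-0.57  0.59  1.77 -0.03  0.7  -0.6 ]
shift tool [ 0.4827  0.1243 -0.0959] | 0.508 twist -1.3228
```

View pics/w14.png

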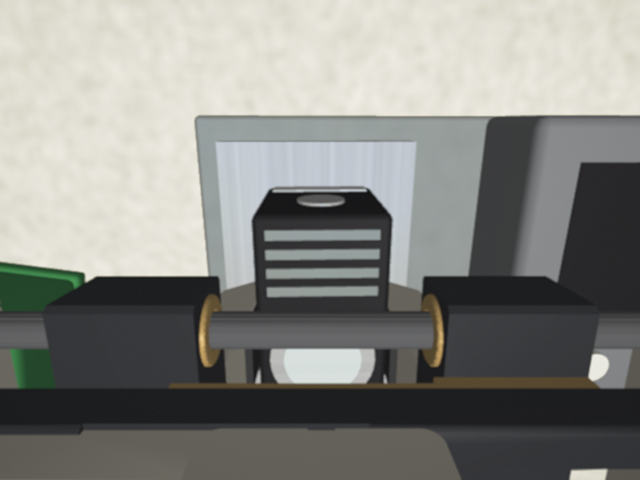

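View pics/s14.png

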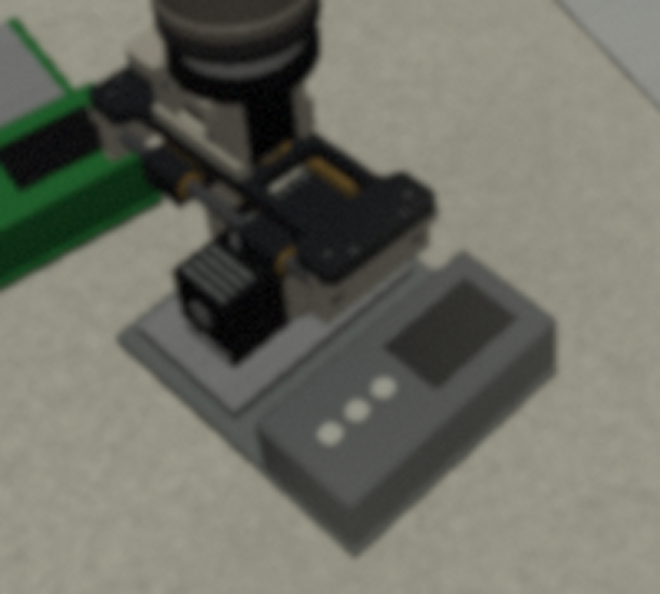

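carry_out(targets=[[[0,0,0],0],[[0,0,0],0],[[0,0,0],0],[[0,0,0],0]], fingers=0.3)

```text
time: 29.18
tool_pos: [0.4936, -0.2322, 0.0257]
tool_rot: [3.085, 0.059, 1.613]
contact_force: [0.3, -0.5, -0.5]
opening: 0.0638
```

```bash
python3 d.py; python3 m.py w15
```

```text
t 29.18 tcp [ 0.4936 -0.2322  0.0257] tilt [-0.059  0.057 -0.997] jaw 2.61 op 0.0638 F [ 0.3 -0.5 -0.5] q [-0.57  0.59  1.77 -0.02  0.7  -0.6 ]
shift tool [ 0.     -0.0018 -0.0044] | 0.005 twist -0.0005
e -0.0807
[-0.001  0.002 -0.002 -0.001 -0.002  0.   ]
t 29.18 tcp [ 0.4936 -0.2322  0.0257] tilt [-0.059  0.057 -0.997] jaw 2.61 op 0.0638 F [ 0.3 -0.5 -0.5] q [-0.57  0.59  1.77 -0.02  0.7  -0.6 ]
shift tool [ 0.4825  0.1241 -0.0963] | 0.507 twist -1.3232
```

View pics/w15.png

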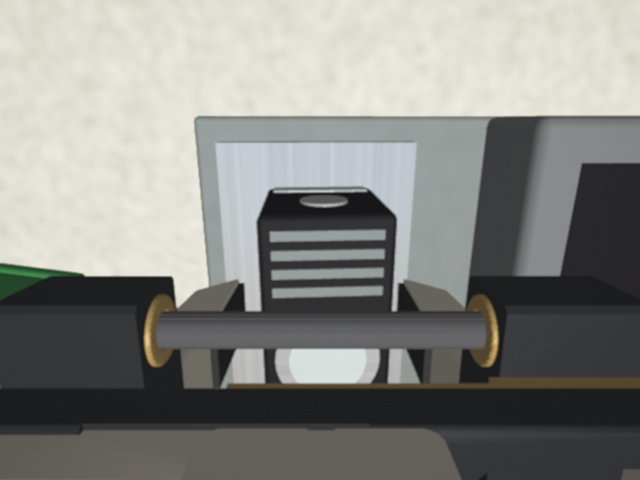

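carry_out(targets=[[[0,0,-0.01],0],[[0,0,-0.02],0],[[0,0,-0.03],0],[[0,0,-0.04],0],[[0,0,-0.05],0],[[0,0,0],0]])

```text
time: 29.98
tool_pos: [0.4845, -0.2234, 0.1829]
tool_rot: [3.083, 0.06, 1.613]
contact_force: [0.2, -0.7, -0.5]
opening: 0.0641
```

```bash
python3 d.py; python3 m.py w16
```

```text
t 29.98 tcp [ 0.4845 -0.2234  0.1829] tilt [-0.06   0.058 -0.996] jaw 2.61 op 0.0641 F [ 0.2 -0.7 -0.5] q [-0.57  0.35  1.64 -0.02  1.07 -0.6 ]
shift tool [ 0.0003 -0.0022  0.1533] | 0.153 twist -0.0004
e -0.0825
[-0.002  0.043  0.067 -0.002 -0.009  0.001]
t 29.98 tcp [ 0.4845 -0.2234  0.1829] tilt [-0.06   0.058 -0.996] jaw 2.61 op 0.0641 F [ 0.2 -0.7 -0.5] q [-0.57  0.35  1.64 -0.02  1.07 -0.6 ]
shift tool [0.4827 0.1238 0.0612] | 0.502 twist -1.3232
[322.5 233.5  43.8] [ 0.4937 -0.2279  0.054 ] dX 0.0023 dY -0.4128 rad 0.0325
```

View pics/w16.png

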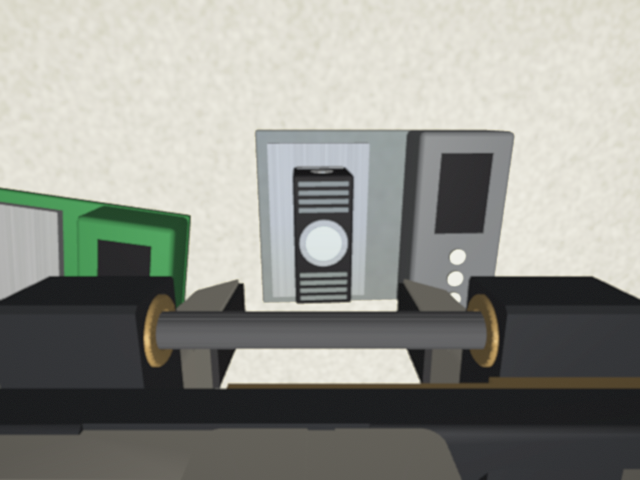

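carry_out(targets=[[[0,-0.02,-0.01],0],[[0.05,-0.03,-0.01],0],[[0.06,-0.02,-0.01],0],[[0.06,0,0],0],[[0.06,0,0],0],[[0.06,0,0],0],[[0,0,0],0],[[0,0,0],0]])

```text
time: 31.02
tool_pos: [0.392, 0.0733, 0.1831]
tool_rot: [3.1, 0.054, 1.613]
contact_force: [0.3, 0.1, 0.4]
opening: 0.0643
```

Run:
```python
from h import *
from cell import eyes
exec(open('d.py').read())
im=eyes.read_camera('top');cv2.imwrite('pics/t17.png',im[:,:,::-1])
cv2.imwrite('pics/t17b.png',cv2.resize(im[120:250,370:480,::-1],None,fx=4,fy=4,interpolation=cv2.INTER_CUBIC))
im=eyes.read_camera('scene');cv2.imwrite('pics/s17.png',im[:,:,::-1])
```

```text
t 31.02 tcp [0.392  0.0733 0.1831] tilt [-0.054  0.042 -0.998] jaw 2.55 op 0.0643 F [0.3 0.1 0.4] q [ 0.04  0.14  1.93 -0.06  1.03  0.02]
shift tool [-0.3005  0.0795  0.173 ] | 0.356 twist -0.0016
e -0.0413
```

View pics/t17.png

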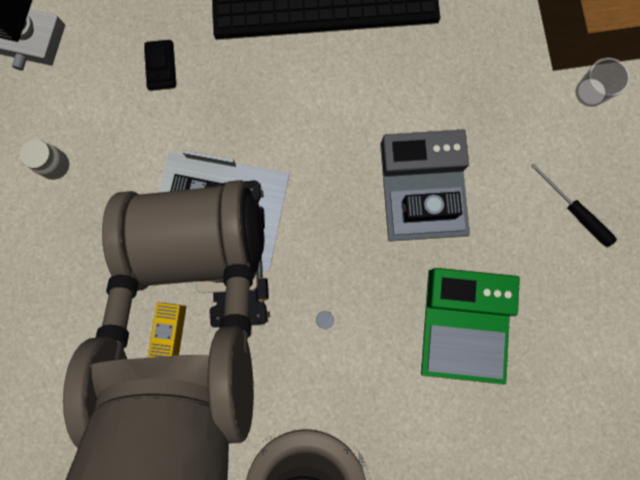

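View pics/t17b.png

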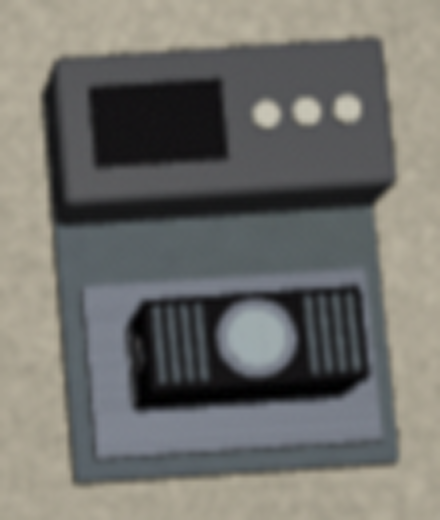

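View pics/s17.png

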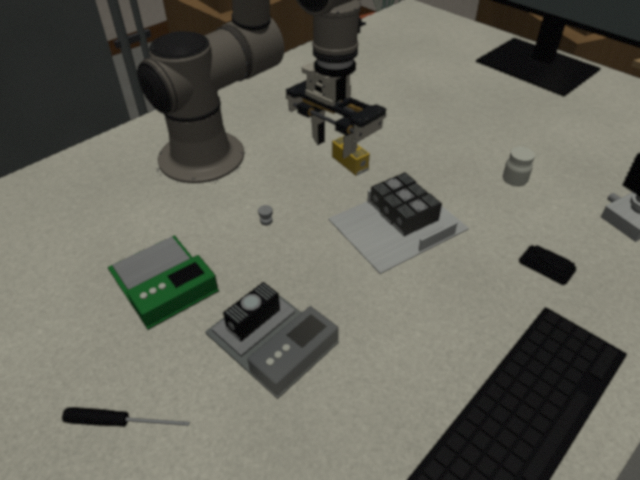

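The module stands on the grey tester's plate, with its window at crop (257,339). The other three are still in the row. Next I'll measure how well it is centred.

Run:
```python
from h import *
from cell import eyes
ci=eyes.camera_info('top')
f=lambda p:(np.array(p)+.5)/4-.5+np.array((370,120))
w=ray(ci,f([(257,339)]),.066)[0]
c=ray(ci,f([(148,303),(360,287),(369,373),(152,392)]),.066)
P=ray(ci,f([(84,288),(364,268),(382,440),(97,459)]),.016).mean(0)
print('window',w,'top corners',c.round(4).tolist(),c.mean(0),np.linalg.norm(c-np.roll(c,-1,0),axis=1));print('plate',P,'diff',w-P)
d=c[0]-c[1]+c[3]-c[2];print('yaw',np.degrees(np.arctan2(-d[0],d[1])))
s=eyes.camera_info('scene');print(proj(s,[w,[P[0],P[1],.066]]))
im=cv2.imread('pics/s17.png');cv2.imwrite('pics/s17b.png',cv2.resize(im[270:400,190:350],None,fx=4,fy=4,interpolation=cv2.INTER_CUBIC))
```

```text
window [ 0.49280616 -0.23227031  0.066     ] top corners [[0.5098, -0.1857, 0.066], [0.515, -0.278, 0.066], [0.4768, -0.2798, 0.066], [0.4703, -0.1858, 0.066]] [ 0.49296998 -0.23235923  0.066     ] [0.09247717 0.03822956 0.09423686 0.03947747]
plate [ 0.49216587 -0.23104565  0.016     ] diff [ 0.00064029 -0.00122466  0.05      ]
yaw 3.6022341567058342
[[250.58309971 301.77527113]
 [250.90073701 301.17776034]]
```

View pics/s17b.png

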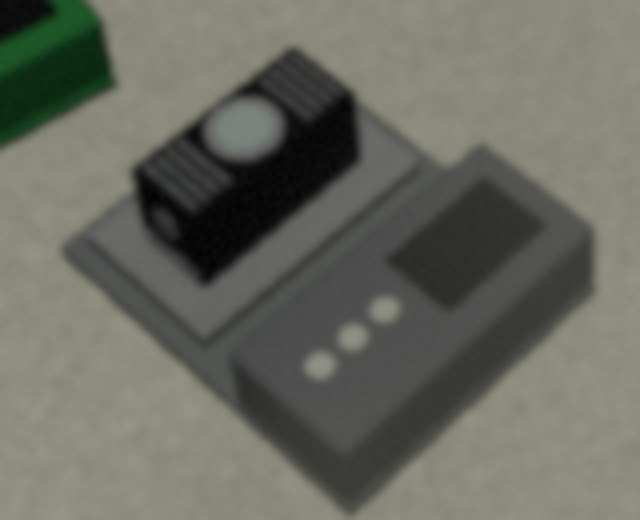

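```bash
python3 -c "
from cell import order,monitor
print(order.hand_in(), monitor.observe()['time'])"
```

```text
the job is handed in; nothing more can be done
the job is handed in; nothing more can be done
```

The window module is standing upright and lengthwise on the grey tester's steel plate, and I handed the job in at about 31 s of the 54 s allowed.

**What I did:** I pushed it endways about 88 mm out of the row with closed fingers. I then gripped it by its sides, carried it to the plate, lowered it to a light contact (about 4 N) and released it.

**Last checks:**
- **Centring:** In the top view the module's centre is about 0.6 mm (x) and 1.2 mm (y) from the plate's centre. Its yaw is within about 1° of the plate's. The calibration is only good to about 2 mm, and the wrist view put the plate about 1.3 mm from where the top view did.
- **Upright:** The overhead and scene pictures show it standing flat on the plate.
- **Other modules:** The scene picture shows the other three still in their places in the row. The top view of them was partly blocked by the arm, so I did not measure them again. The yellow and green look-alikes were not touched.

**What didn't go well:** The tool's tilt drifted during the carry, to about 4.5° by the time of placing. I spent about 15 s trying to remove the tilt and could not. Instead I pressed the module lightly onto the plate at low grip, so it settled flat before I let go.

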